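Clamp the panel in the bench jig

TASK

Clamp the blue-grey panel in the plywood jig: with the back of a finger, swing the steel clamp strap round until it stops square across the panel, and only then push its cam lever all the way down, so that the pad is pressed firmly on the panel. The panel stays lying in its corner, neither shifted nor lifted, and the jar, block plane, screwdriver and glue bottle around the jig are left alone.

Things in the scene. Friction and masses are not known exactly. Their poses are not given: they have to be found in the camera images.
- jig: The jig, screwed to the bench: a plywood board 240 mm (its x) by 340 mm (its y) and 18 mm thick with two low dark fences (tops 32 mm above the bench). Origin at bench height under the board; the board runs 120 mm either way in x and from -180 to +160 mm in y, z up. The clamp post (strap pivot) stands at x 0, y +80 mm. A thin 8 mm stop pin, 58 mm tall, beside the post marks where the strap stops.
- strap (a joint): Angle (rad) of the clamp strap about its upright post. 0: strap points along the jig's -x (swung aside, off the panel); it grows anticlockwise seen from above, to the hard stop at 1.571, where the strap points along the jig's -y, square across the panel. Starts between -0.3 and 0.35. Stays where it is left; takes about 0.12 N m (1 to 2 N at the outer half) to swing.
- strap_pivot (a point): Point on the strap's upright swing axis, at mid thickness of the strap, 52 mm above the bench (lever up).
- strap_end (a point): Point in the strap's mid thickness right over the pad, 120 mm from the pivot. The strap is a flat steel bar 28 mm wide and 10 mm thick, 47 to 57 mm above the bench, reaching 139 mm out from the pivot and 24 mm behind it; a nut and bolt end (18 mm wide) stand 16 mm above it at this point. Nothing is under the bar between pivot and pad but the panel's top (33 mm above the bench).
- lever (a joint): Angle (rad) of the cam lever. 0: it slants up 0.8 rad above level; 0.8: level, fully down (hard stop). Starts between 0 and 0.15. It stays where it is left; the push needs about 0.2 to 0.27 N m (3 to 5 N at 55 to 80 mm from its pivot). Pushing it down also draws strap and pad down by 7.9 mm per rad.
- lever_pivot (a point): Centre of the lever's level hinge, on the strap's swing axis, 75 mm above the bench. The lever turns with the strap and always slants away on the side opposite to the strap's pad; it swings in the upright plane through the strap.
- lever_tip (a point): Outer end of the lever on its centre line, 125 mm from lever_pivot. The lever's black grip, 22 mm wide and 12 mm thick, covers the outer 75 mm; nearer in it is a bar 16 mm wide and 9 mm thick. It moves when its upper face is pushed; a push on its very end runs through the pivot and does not turn it.
- pad: Round rubber pad, 26 mm across and 10 mm tall, under the strap's outer end. Origin at the centre of its underside, 37 mm above the bench with the lever at 0, so that it passes about 3 to 4 mm over the panel. Sprung: it presses about 9 N on the panel with the lever fully down.
- panel: Loose blue-grey painted panel 120 x 180 x 15 mm (its x, y, z) with a small white grille, 0.25 kg, lying on the jig board in the corner of the fences. Origin at the centre of its underside, 18 mm above the bench; axes along the jig's.
- jar: Bystander: small jar of 60 mm diameter and 75 mm height, standing. Origin at the centre of its underside.
- plane: Bystander: block plane 150 mm long (its x), 48 mm wide, about 52 mm tall. Origin at the centre of its underside.
- screwdriver: Bystander: screwdriver lying on the bench along its x.
- glue: Bystander: white glue bottle of 60 mm diameter and 160 mm height, standing. Origin at the centre of its underside.

How it is judged (in metres and radians):
On the way, in this order (a step that is already met when the one before it is completed fails the run):
1. the strap is swung to its stop across the panel, with the lever still up (value of joint strap above 1.45 rad and value of joint lever below 0.35 rad), for 0.2 s.
2. the cam lever is pushed down and the pad presses on the panel (value of joint lever above 0.7 rad and contact force between pad and panel above 3 N), for 0.2 s.
At the end, for the whole second after the job is handed in: Strap within 0.12 rad of its stop, lever within 0.1 rad of fully down, pad pressing on the panel with over 3 N; panel flat and at rest within 12 mm and 0.1 rad of its place in the corner; jar, plane, screwdriver and glue bottle within 20 mm of their places (all of step 2 and value of joint strap above 1.45 rad and distance of panel from where it was at the start of the episode below 0.012 m and angle between the y axis of panel and the y axis of jig, either way round below 0.1 rad and z of panel in the frame of jig below 0.023 m and linear speed of panel below 0.02 m/s and distance of each of jar, plane, screwdriver, glue from where it was at the start of the episode below 0.02 m); the robot touches nothing.
It fails at once if the lever is pushed down before the strap is across the panel (value of joint lever above 0.45 rad and value of joint strap below 1.35 rad).
It fails at once if the panel is lifted (z of panel in the frame of jig above 0.03 m).
It fails at once if the panel is pushed out of its corner (distance of panel from where it was at the start of the episode above 0.02 m).
It fails at once if a bystander is moved, lifted or knocked over (distance of any of jar, plane, screwdriver, glue from where it was at the start of the episode above 0.03 m or angle between any of jar, glue's own z axis and vertical above 0.5 rad).
It also fails if it takes over 48 s, if anything falls off the work surface, if the arm or the gripper's body presses on something with over 40 N, if the wrist force passes 120 N, or if a joint passes its speed limit or range.

ROBOT

A 6-joint arm with a two-finger parallel gripper is mounted at the origin on the work surface. World frame = base frame: x ahead of the robot, y to its left, z up, the work surface at z = 0. Lengths are in mm, angles in rad, forces in N, time in s.
With the tool pointing down it reaches from about 350 to 725 mm from the base axis. Payload 6 kg.
Tool frame: the origin (TCP) lies at the very end of the fingers, on their centre line; the grasp point (between the pads) lies 19 mm behind it (ctrl.grip_depth is the distance from the TCP to the grasp point, in mm); z points along the fingers, y is the line along which they close (so a half turn about z gives the same grasp; the last joint's range is limited). The gripper opens to 85 mm and grips with 20 to 120 N. Pads are 22 mm wide; open, the fingers measure 114 mm over their backs; the gripper's body (76 mm by 85 mm) begins 54 mm behind the grasp point. The pads swing forward as they close: fully open they stand 13 mm farther back than shut.
Start: joints at [0.334, 0.04, 0.085, 0, -1.615, -0.334], TCP at [599.975, 0.017, 196.261] pointing down, gripper open.
Joint ranges: [-2.56, 2.56], [-1.29, 2.01], [-1.08, 1.49], [-3.29, 1.98], [-2.81, -0.18], [-2.99, 2.99]. Speed limits (rad/s): [2.57, 2.57, 3.01, 3.14, 3.14, 3.14].

INTERFACE

Orientations are given as [roll, pitch, yaw] about the fixed x, y, z axes, in that order (R = Rz(yaw) Ry(pitch) Rx(roll)).
In Python, from plant import ctrl gives the robot as it stands. The module is installed in compiled form; this text tells all that it offers.
- The arm moves only by the tool send_rows, never from a script. Its argument "targets" is a list of rows, each a list of 7 numbers: the shift along the world's x, y, z in m, then the turn, a rotation vector about the world's x, y, z in rad, then the closure in counts, from 0 (fully open) to 255 (shut). In form: [[tx, ty, tz, ax, ay, az, jaw], ...]. A call has exactly 5 rows; each row shifts and turns the commanded pose from where the row before left it; what a row does not reach is not made up. A row lasts 1/8 s, in which the tool goes at most 62.5 mm and 10.7 degrees, less where a joint would pass 70% of its speed; a pose out of reach is approached as far as the arm can. A call with a gripper value outside its range is refused whole. The fingers move at their own pace and stop on an object; "grip_force" is the grip in N (left out, the last holds). Time passes only in rows, so rows that do not move let the fingers close, or fill a call up. It gives the time, the measured TCP pose, the force, the opening and the grip force at its end, in the units of the state.
- ctrl.get_state(): the state, without advancing time (a new reading comes with each control period).
- ctrl.get_image(name): name is "scene" or "side" or "wrist"; returns a dict with "color" (480x640x3 uint8, red, green, blue), "fx", "fy", "cx", "cy" (pixels), "R" (3x3) and "t" (3): a world point X has camera coordinates R X + t. Camera axes: x right, y down, z forward; pixel columns grow to the right and rows downward; lengths in mm; the calibration is good to about 2 mm. A picture is of the moment at which its call begins. There is no depth.
- ctrl.hand_in(): hands the job in; it is judged then, once.
The state is a dict: "time_s": time; "qpos": joint angles; "joint_velocities": joint speeds; "joint_efforts": joint torques, N m; "tcp_pos": TCP position; "ee_rot": TCP orientation; "contact_force": force on the tool from outside, world axes, zero at the start; "torque": the same for the moment, N m; "finger_gap": finger opening in mm; "grip_force": force on a finger pad.
Only numpy, scipy, OpenCV 4.12 (cv2) and the standard library are available. Lean on these libraries where they do the work, as an engineer would, in place of code of your own. Each camera call takes 0.05 s, during which the arm holds its last target. There are 200 camera calls.

## Working session

There is one attempt and no reset: what is moved stays moved. The work goes in short steps, Python scripts to look and compute and a tool call to move; the robot and the scene stay as the last step left them, time stands still between calls to the robot, and variables do not carry over. Pictures are saved under pics/ and viewed, at most 10 in all, crops included, and the job is handed in when it is done.

Besides the shell and the picture viewer there is one more tool, called after "Request:" by a JSON object that holds its "api" and its "payload", one argument or row to a line. send_rows: Moves the arm, as the interface text tells. Its arguments: {"type":"object","properties":{"targets":{"type":"array"},"grip_force":{"type":"number"}},"required":["targets"]}

```bash
mkdir -p pics; python3 - <<'E'
from plant import ctrl
import cv2,pickle
for n in("scene","side"):
    d=ctrl.get_image(n); pickle.dump(d,open(n+".pkl","wb"))
    cv2.imwrite(f"pics/{n}0.png",d["color"][:,:,::-1])
print(ctrl.get_state())
E
```

```text
{'time_s': 0.1, 'qpos': array([ 3.33714261e-01,  4.07852587e-02,  8.38601699e-02, -3.90893542e-04,
       -1.61549385e+00, -3.33720631e-01]), 'joint_velocities': array([ 0.00014642, -0.00145461,  0.00280345,  0.00194978,  0.00034506,
       -0.00062621]), 'joint_efforts': array([-5.15327309e-03, -3.69345725e+01,  3.48282552e+01,  6.95181236e+00,
       -4.58455834e-03,  1.14540936e-05]), 'tcp_pos': array([5.99636644e+02, 6.65409330e-02, 1.95335396e+02]), 'ee_rot': array([ 3.13993164e+00, -1.62516801e-04, -1.57078541e+00]), 'contact_force': array([ 0.17229308,  0.72068256, -0.28898689]), 'torque': array([0.05745008, 0.04783909, 0.01397553]), 'grip_force': 0.0, 'finger_gap': 85.33886175180402}
```

View pics/scene0.png

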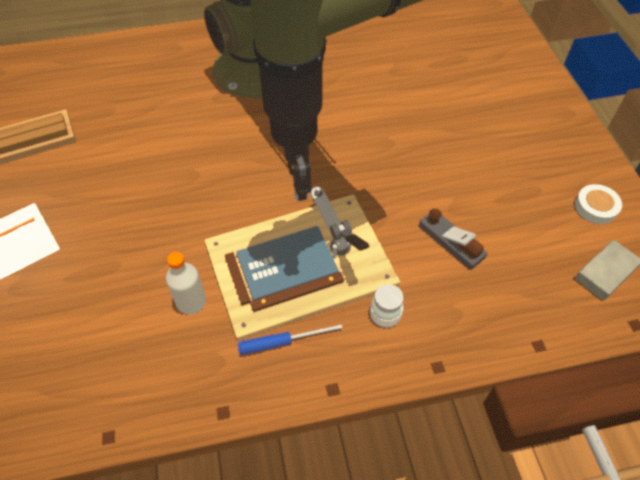

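View pics/side0.png

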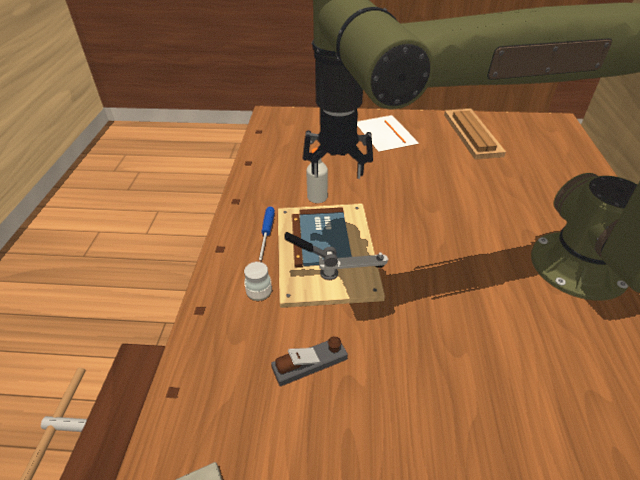

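The scene view shows the strap pointing toward the robot (bolt near 317,192; post near 341,240) and the lever near (360,242). The glue bottle is at (186,290), the jar at (387,305) and the plane at (455,240). The side view shows the strap from (330,262) to (383,258), with the lever going to (287,237). I'll enlarge both.

```bash
python3 - <<'E'
import cv2
a=cv2.imread("pics/scene0.png")[175:335,200:410]; cv2.imwrite("pics/sc.png",cv2.resize(a,None,fx=3.75,fy=3.75,interpolation=cv2.INTER_CUBIC))
a=cv2.imread("pics/side0.png")[195:310,240:400]; cv2.imwrite("pics/sd.png",cv2.resize(a,None,fx=5,fy=5,interpolation=cv2.INTER_CUBIC))
E
```

```text
(no output)
```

View pics/sc.png

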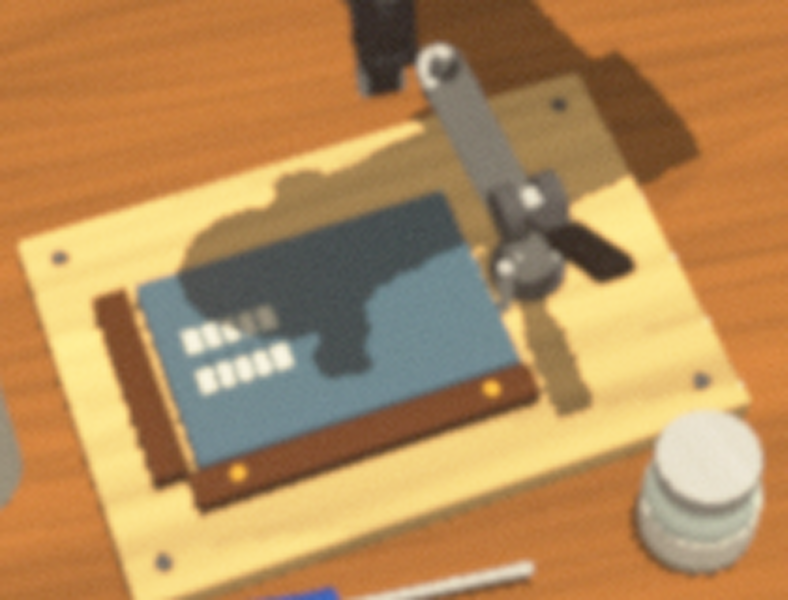

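View pics/sd.png

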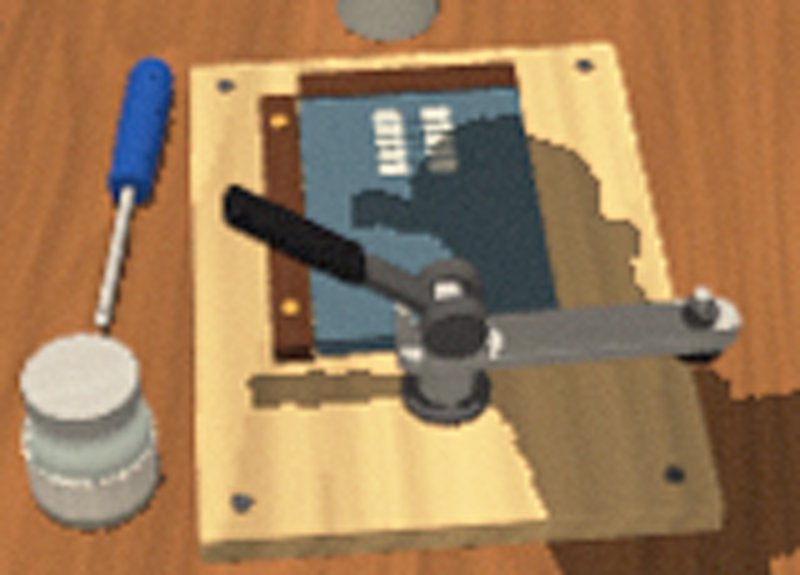

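```bash
cat > h.py <<'E'
import pickle,numpy as np
from scipy.optimize import least_squares
C={n:pickle.load(open(n+".pkl","rb")) for n in("scene","side")}
def proj(n,X):
    d=C[n]; c=d["R"]@np.asarray(X,float)+np.ravel(d["t"]); return np.array([d["fx"]*c[0]/c[2]+d["cx"],d["fy"]*c[1]/c[2]+d["cy"]])
def px(n,u,v): return (u/3.75+200,v/3.75+175) if n=="scene" else (u/5+240,v/5+195)
def onz(n,u,v,z):
    d=C[n]; R=d["R"]; t=np.ravel(d["t"]); p=px(n,u,v)
    o=-R.T@t; r=R.T@np.array([(p[0]-d["cx"])/d["fx"],(p[1]-d["cy"])/d["fy"],1]); return (o+r*(z-o[2])/r[2]).round(1)
E
python3 - <<'E'
from h import *
obs=[("scene",20,243,-120,-180,18),("scene",578,75,-120,160,18),("scene",750,402,120,160,18),
("side",192,68,120,-180,18),("side",612,43,-120,-180,18),("side",200,543,120,160,18)]
def W(p,x,y,z):
    c,s=np.cos(p[2]),np.sin(p[2]); return [p[0]+c*x-s*y,p[1]+s*x+c*y,z]
f=lambda p:np.concatenate([proj(n,W(p,x,y,z))-px(n,u,v) for n,u,v,x,y,z in obs])
s=least_squares(f,[600,-50,0]); print(s.x,s.fun.round(1)); p=s.x
print("pivot",W(p,0,80,52))
for n in C:
  q=proj(n,W(p,0,80,75));print(n,"lever pivot px",(q-(np.array([200,175]) if n=="scene" else [240,195]))*(3.75 if n=="scene" else 5))
print("bolt",onz("scene",442,66,70),onz("side",703,297,70))
print("jar",onz("scene",707,455,75),onz("side",80,370,75))
print("leverpivot",onz("scene",530,200,75),onz("side",450,320,75))
# lever: fit angles
def lev(q):
    a,l=q; A=p[2]+a; h=125*np.cos(.8-l); P=W(p,0,80,75+125*np.sin(.8-l)); P[0]+=h*np.cos(A);P[1]+=h*np.sin(A)
    return np.r_[proj("scene",P)-px("scene",620,262),proj("side",P)-px("side",233,205)]
r=least_squares(lev,[0,.1]);print(r.x,r.fun)
E
```

```text
[6.25361688e+02 5.70038128e+00 1.46985050e-01] [-0.8 -0.9  0.2 -1.5  0.9 -0.5 -1.1 -0.8 -0.  -0.5 -1.3 -0.6]
pivot [np.float64(613.6451793840047), np.float64(84.83775182044135), 52]
scene lever pivot px [532.11596038 209.53255479]
side lever pivot px [443.47515035 309.19081523]
bolt [504.   59.7  70. ] [493.6  64.3  70. ]
jar [776.2 134.2  75. ] [774.9 133.6  75. ]
leverpivot [607.4  85.2  75. ] [610.3  91.6  75. ]
[0.05700096 0.09676222] [ 0.60750947 -0.20763978 -1.09716251 -0.97578844]
```

Request:
{"api": "send_rows", "payload": {
  "targets": [
    [-0.009,0.011,0,0,0,-0.137,255],
    [-0.009,0.011,0,0,0,-0.137,255],
    [-0.009,0.011,0,0,0,-0.137,255],
    [-0.009,0.011,0,0,0,-0.137,255],
    [-0.009,0.011,0,0,0,-0.137,255]
  ],
  "grip_force": 30
}}

```text
time_s: 0.72
tcp_pos: [554.4, 55.4, 195.7]
ee_rot: [3.141, -0.001, -2.26]
contact_force: [1.1, 0.4, 0.4]
finger_gap: -0.1
grip_force: 0.0
```

Request:
{"api": "send_rows", "payload": {
  "targets": [
    [-0.009,0.011,-0.016,0,0,-0.137,255],
    [-0.009,0.011,-0.016,0,0,-0.137,255],
    [-0.009,0.011,-0.016,0,0,-0.137,255],
    [-0.009,0.011,-0.016,0,0,-0.137,255],
    [-0.009,0.011,-0.016,0,0,-0.137,255]
  ]
}}

```text
time_s: 1.35
tcp_pos: [509.4, 110.3, 115.3]
ee_rot: [3.142, -0.001, -2.945]
contact_force: [1.1, -0.2, -0.3]
finger_gap: -0.1
grip_force: 0.0
```

```bash
python3 - <<'E'
from h import *
from plant import ctrl
import cv2
def on(n,u,v,z):
    return onz(n,(u-200)*3.75,(v-175)*3.75,z) if n=="scene" else onz(n,(u-240)*5,(v-195)*5,z)
print("glue",on("scene",176,259,160),"plane ends",on("scene",432,215,40),on("scene",475,255,40))
d=ctrl.get_image("side");cv2.imwrite("pics/s1.png",cv2.resize(d["color"][100:320,220:420,::-1],None,fx=2.7,fy=2.7))
s=ctrl.get_state();print(s["tcp_pos"],s["ee_rot"],s["finger_gap"],s["time_s"])
E
```

```text
glue [ 666.9 -232.1  160. ] plane ends [591.2 286.3  40. ] [705.  338.5  40. ]
[507.67899686 111.05557558 112.78551668] [ 3.14107981 -0.00420423 -2.95020185] 0.016721146224657302 1.4
```

View pics/s1.png

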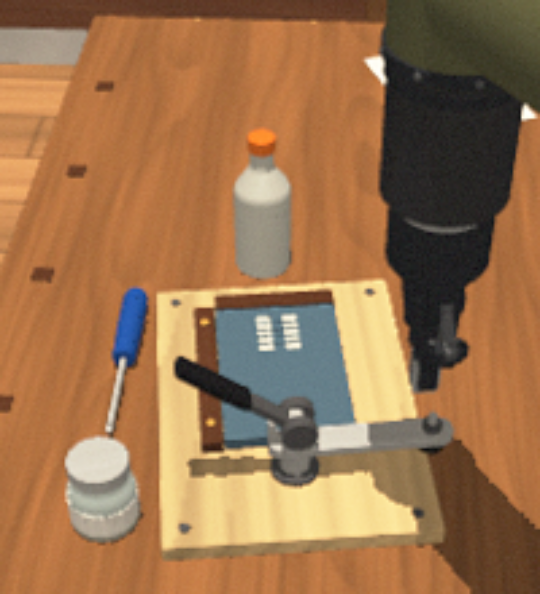

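The side view shows the fingers shut with the tip at about pixel (378,243). The strap bolt is at about (380,258), and everything is undisturbed. Next I'll check the tip projection and work out the arc waypoints.

```bash
python3 - <<'E'
from h import *
print("tip px",proj("side",[508,111,113]), "bolt px at est",proj("side",[496,62,70]))
P=np.array([612.5,86]); last=None
for th in [.057]+list(np.linspace(.057,1.571,16)):
    f=np.pi+.147+th; d=np.array([np.cos(f),np.sin(f)]); n=np.array([-d[1],d[0]])
    q=P+95*d-(45 if last is None else 28.5)*n
    print(round(th,3),q.round(1), None if last is None else (q-last).round(1), "yaw",round(-1.571-1.366+th-.057,3)); last=q
E
```

```text
tip px [376.25295065 255.31066785] bolt px at est [379.53392918 253.66880112]
0.057 [510.4 110.8] None yaw -2.937
0.057 [513.7  94.7] [  3.3 -16.2] yaw -2.937
0.158 [513.3  84.7] [ -0.4 -10. ] yaw -2.836
0.259 [514.   74.7] [  0.6 -10. ] yaw -2.735
0.36 [515.6  64.8] [ 1.6 -9.9] yaw -2.634
0.461 [518.2  55.2] [ 2.6 -9.7] yaw -2.533
0.562 [521.8  45.8] [ 3.6 -9.3] yaw -2.432
0.663 [526.3  36.9] [ 4.5 -8.9] yaw -2.331
0.764 [531.7  28.4] [ 5.4 -8.4] yaw -2.23
0.864 [537.9  20.6] [ 6.2 -7.8] yaw -2.13
0.965 [544.9  13.4] [ 7.  -7.2] yaw -2.029
1.066 [552.6   7. ] [ 7.7 -6.4] yaw -1.928
1.167 [560.8   1.3] [ 8.3 -5.6] yaw -1.827
1.268 [569.6  -3.4] [ 8.8 -4.8] yaw -1.726
1.369 [578.9  -7.3] [ 9.2 -3.9] yaw -1.625
1.47 [588.4 -10.2] [ 9.6 -2.9] yaw -1.524
1.571 [598.2 -12.2] [ 9.8 -1.9] yaw -1.423
```

Request:
{"api": "send_rows", "payload": {
  "targets": [
    [0,0,-0.014,0,0,0,255],
    [0,0,-0.014,0,0,0,255],
    [0,0,-0.014,0,0,0,255],
    [0,0,-0.014,0,0,0,255],
    [0,0,-0.014,0,0,0,255]
  ]
}}

```text
time_s: 2.02
tcp_pos: [510.0, 109.8, 45.2]
ee_rot: [3.142, -0.0, -2.941]
contact_force: [0.5, 0.2, 0.7]
finger_gap: -0.1
grip_force: 0.0
```

```bash
python3 - <<'E'
from h import *
from plant import ctrl
import cv2
out=[]
for n in("side","scene"):
    d=ctrl.get_image(n); im=d["color"][:,:,::-1].copy(); s=ctrl.get_state()
    u,v=proj(n,s["tcp_pos"]).round().astype(int); print(n,u,v,s["tcp_pos"])
    cv2.circle(im,(int(u),int(v)),1,(0,0,255),-1)
    out.append(cv2.resize(im[v-60:v+60,u-60:u+60],None,fx=3.3,fy=3.3,interpolation=cv2.INTER_CUBIC))
cv2.imwrite("pics/c2.png",np.hstack(out))
E
```

```text
side 374 276 [508.80476572 109.58620192  43.02929135]
scene 341 198 [508.87581221 109.53014178  43.97472045]
```

View pics/c2.png

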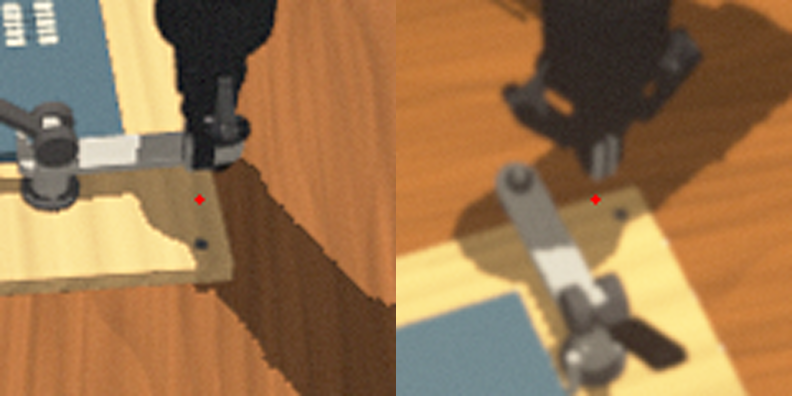

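```bash
python3 - <<'E'
from h import *
def tri(a,b):
    r=least_squares(lambda X:np.r_[proj("side",X)-a,proj("scene",X)-b],[550,50,50]); print(r.x.round(1),r.fun.round(1))
tri((375.5,266.9),(343.1,191.6))   # finger tip
tri((314+232/3.3,216+119/3.3),(281+(518-396)/3.3,138+178/3.3)) # bolt top
tri((240+450/5,195+320/5),(200+530/3.75,175+205/3.75)) # lever hinge
tri((240+233/5,195+205/5),(200+620/3.75,175+262/3.75)) # lever tip
E
```

```text
[509.8 110.5  71.5] [-1.5  1.2 -1.1 -1.4]
[490.7  58.8  65. ] [-2.7  2.3 -1.8 -2.6]
[609.1  85.8  70.7] [ 0.6 -0.5  0.4  0.5]
[705.  103.7 152.5] [-0.1  0.  -0.  -0. ]
```

The finger tip appears about 25 mm higher than the TCP projection (red dot). I'll zoom in with the contrast raised to settle this.

```bash
python3 - <<'E'
from h import *
from plant import ctrl
import cv2
out=[]
for n in("side","scene"):
    d=ctrl.get_image(n); im=d["color"][:,:,::-1].copy(); s=ctrl.get_state()
    u,v=proj(n,s["tcp_pos"]).round().astype(int)
    c=im[v-40:v+10,u-25:u+25].astype(float); c=(255*(c/255)**.45).astype(np.uint8)
    c=cv2.resize(c,(400,400),interpolation=cv2.INTER_CUBIC)
    for z in(43,63,83,103):
        q=(proj(n,[509,109.5,z])-[u-25,v-40]+.5)*8; cv2.circle(c,tuple(int(k) for k in q),3,(0,0,255),-1)
    out.append(c)
cv2.imwrite("pics/c3.png",np.hstack(out)); print(s["contact_force"],s["time_s"])
E
```

```text
[-0.13518425 -0.07203237  0.26857879] 2.225
```

View pics/c3.png

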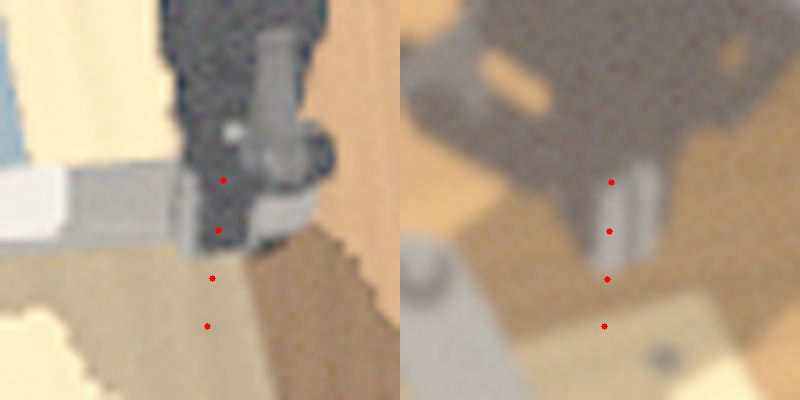

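Both views put the real finger tip near z ≈ 72 while the TCP reads 43. I'll check this by feeling gently down towards the board (top at z = 18) under the present position.

Request:
{"api": "send_rows", "payload": {
  "targets": [
    [0,0,-0.005,0,0,0,255],
    [0,0,-0.005,0,0,0,255],
    [0,0,-0.005,0,0,0,255],
    [0,0,-0.005,0,0,0,255],
    [0,0,0,0,0,0,255]
  ]
}}

```text
time_s: 2.85
tcp_pos: [509.6, 109.8, 25.7]
ee_rot: [-3.141, -0.001, -2.941]
contact_force: [0.0, -0.3, 0.1]
finger_gap: -0.2
grip_force: 0.0
```

Request:
{"api": "send_rows", "payload": {
  "targets": [
    [0,0,-0.002,0,0,0,255],
    [0,0,-0.002,0,0,0,255],
    [0,0,-0.001,0,0,0,255],
    [0,0,-0.001,0,0,0,255],
    [0,0,0,0,0,0,255]
  ]
}}

```text
time_s: 3.48
tcp_pos: [509.9, 110.0, 20.2]
ee_rot: [3.142, -0.0, -2.941]
contact_force: [0.3, 0.2, 0.1]
finger_gap: 0.1
grip_force: 0.0
```

Request:
{"api": "send_rows", "payload": {
  "targets": [
    [0,0,-0.001,0,0,0,255],
    [0,0,-0.001,0,0,0,255],
    [0,0,-0.001,0,0,0,255],
    [0,0,-0.001,0,0,0,255],
    [0,0,0,0,0,0,255]
  ]
}}

```text
time_s: 4.1
tcp_pos: [509.9, 110.0, 16.2]
ee_rot: [3.142, -0.0, -2.941]
contact_force: [0.5, 0.1, 0.2]
finger_gap: 0.1
grip_force: 0.0
```

Request:
{"api": "send_rows", "payload": {
  "targets": [
    [0,0,-0.003,0,0,0,255],
    [0,0,-0.003,0,0,0,255],
    [0,0,-0.003,0,0,0,255],
    [0,0,-0.003,0,0,0,255],
    [0,0,0,0,0,0,255]
  ]
}}

```text
time_s: 4.72
tcp_pos: [509.8, 109.9, 3.9]
ee_rot: [-3.142, -0.001, -2.941]
contact_force: [-0.8, -0.2, 0.8]
finger_gap: 0.1
grip_force: 0.0
```

Request:
{"api": "send_rows", "payload": {
  "targets": [
    [0,0,-0.001,0,0,0,255],
    [0,0,-0.001,0,0,0,255],
    [0,0,-0.001,0,0,0,255],
    [0,0,-0.001,0,0,0,255],
    [0,0,0,0,0,0,255]
  ]
}}

```text
time_s: 5.35
tcp_pos: [509.9, 110.0, 0.2]
ee_rot: [3.142, -0.0, -2.941]
contact_force: [-0.1, 0.3, 0.6]
finger_gap: 0.2
grip_force: 0.0
```

Request:
{"api": "send_rows", "payload": {
  "targets": [
    [0,0,-0.001,0,0,0,255],
    [0,0,-0.001,0,0,0,255],
    [0,0,-0.001,0,0,0,255],
    [0,0,-0.001,0,0,0,255],
    [0,0,0,0,0,0,255]
  ]
}}

```text
time_s: 5.98
tcp_pos: [509.9, 110.0, -3.9]
ee_rot: [3.142, -0.0, -2.941]
contact_force: [0.4, 0.8, -0.1]
finger_gap: 0.2
grip_force: 0.0
```

Request:
{"api": "send_rows", "payload": {
  "targets": [
    [0,0,-0.001,0,0,0,255],
    [0,0,-0.001,0,0,0,255],
    [0,0,-0.001,0,0,0,255],
    [0,0,0,0,0,0,255],
    [0,0,0,0,0,0,255]
  ]
}}

```text
time_s: 6.6
tcp_pos: [510.0, 110.0, -6.8]
ee_rot: [3.142, -0.0, -2.941]
contact_force: [0.3, 0.1, 0.1]
finger_gap: 0.0
grip_force: 0.0
```

Request:
{"api": "send_rows", "payload": {
  "targets": [
    [0,0,-0.001,0,0,0,255],
    [0,0,-0.001,0,0,0,255],
    [0,0,-0.001,0,0,0,255],
    [0,0,0,0,0,0,255],
    [0,0,0,0,0,0,255]
  ]
}}

```text
time_s: 7.22
tcp_pos: [510.0, 110.0, -9.7]
ee_rot: [3.142, -0.0, -2.941]
contact_force: [-0.4, 0.8, -1.0]
finger_gap: -0.3
grip_force: 0.0
```

Request:
{"api": "send_rows", "payload": {
  "targets": [
    [0,0,-0.001,0,0,0,255],
    [0,0,-0.001,0,0,0,255],
    [0,0,-0.001,0,0,0,255],
    [0,0,0,0,0,0,255],
    [0,0,0,0,0,0,255]
  ]
}}

```text
time_s: 7.85
tcp_pos: [510.0, 110.0, -12.7]
ee_rot: [3.142, -0.0, -2.941]
contact_force: [-0.0, -0.2, 0.1]
finger_gap: 0.2
grip_force: 0.0
```

Request:
{"api": "send_rows", "payload": {
  "targets": [
    [0,0,-0.001,0,0,0,255],
    [0,0,-0.001,0,0,0,255],
    [0,0,-0.001,0,0,0,255],
    [0,0,0,0,0,0,255],
    [0,0,0,0,0,0,255]
  ]
}}

```text
time_s: 8.48
tcp_pos: [510.0, 110.0, -15.7]
ee_rot: [3.142, -0.0, -2.941]
contact_force: [-0.2, 0.7, 0.9]
finger_gap: -0.2
grip_force: 0.0
```

Request:
{"api": "send_rows", "payload": {
  "targets": [
    [0,0,-0.001,0,0,0,255],
    [0,0,-0.001,0,0,0,255],
    [0,0,-0.001,0,0,0,255],
    [0,0,0,0,0,0,255],
    [0,0,0,0,0,0,255]
  ]
}}

```text
time_s: 9.1
tcp_pos: [510.1, 110.0, -16.9]
ee_rot: [-3.141, 0.0, -2.94]
contact_force: [-8.0, -0.2, 11.7]
finger_gap: 0.1
grip_force: 5.7
```

The fingers touch the board at TCP z ≈ −16.5, so the real tip is about 34.5 mm above the reported TCP. For the swing I want the tip near 41 mm, which is TCP z ≈ 6.5.

Request:
{"api": "send_rows", "payload": {
  "targets": [
    [0,0,0.006,0,0,0,255],
    [0,0,0.006,0,0,0,255],
    [0,0,0.006,0,0,0,255],
    [0,0,0.007,0,0,0,255],
    [0.001,-0.005,0,0,0,0,255]
  ]
}}

```text
time_s: 9.72
tcp_pos: [511.4, 105.2, 7.0]
ee_rot: [3.141, 0.001, -2.94]
contact_force: [0.3, -0.1, -0.0]
finger_gap: 0.2
grip_force: 0.0
```

Request:
{"api": "send_rows", "payload": {
  "targets": [
    [0.001,-0.004,0,0,0,0,255],
    [0.001,-0.003,0,0,0,0,255],
    [0.0,-0.003,0,0,0,0,255],
    [0,-0.005,0,0,0,0.05,255],
    [0,-0.005,0,0,0,0.05,255]
  ]
}}

```text
time_s: 10.35
tcp_pos: [512.6, 85.0, 6.0]
ee_rot: [3.141, -0.001, -2.839]
contact_force: [-2.3, 1.1, 0.4]
finger_gap: 0.1
grip_force: 0.7
```

Request:
{"api": "send_rows", "payload": {
  "targets": [
    [0.001,-0.01,0,0,0,0.1,255],
    [0.0015,-0.01,0,0,0,0.1,255],
    [0.0025,-0.0095,0,0,0,0.1,255],
    [0.0035,-0.0095,0,0,0,0.1,255],
    [0.0045,-0.009,0,0,0,0.1,255]
  ]
}}

```text
time_s: 10.98
tcp_pos: [525.4, 36.6, 5.9]
ee_rot: [3.141, -0.001, -2.338]
contact_force: [-1.4, 0.3, -0.2]
finger_gap: -0.0
grip_force: 0.8
```

```bash
python3 - <<'E'
from h import *
from plant import ctrl
import cv2
out=[]
for n,(u,v) in dict(side=(330,245),scene=(330,230)).items():
    d=ctrl.get_image(n); im=d["color"][:,:,::-1].copy()
    c=im[v-60:v+60,u-60:u+60].astype(float); c=(255*(c/255)**.6).astype(np.uint8)
    out.append(cv2.resize(c,(400,400),interpolation=cv2.INTER_CUBIC))
cv2.imwrite("pics/c4.png",np.hstack(out)); s=ctrl.get_state(); print(s["tcp_pos"],s["contact_force"],s["time_s"])
E
```

```text
[525.99059562  36.35835453   6.04587202] [ 0.57695716 -0.00994884 -0.01606171] 11.075
```

View pics/c4.png

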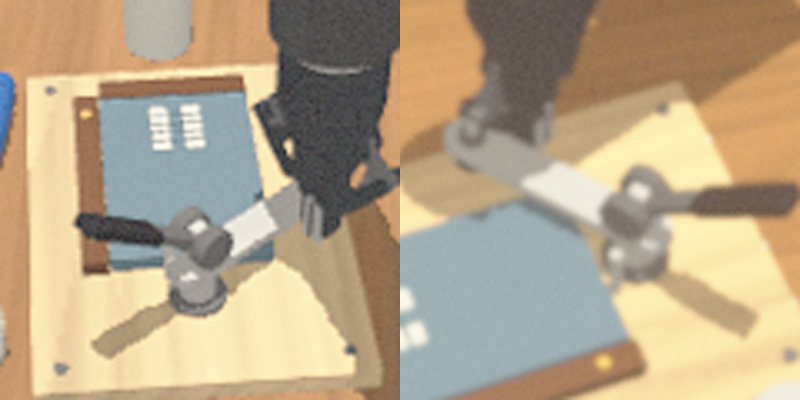

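The strap has swung about 0.6 rad with the finger behind it (pivot near (200,240) in the side crop, finger tip near (318,225)), and the lever is still up. I'll carry on along the arc.

Request:
{"api": "send_rows", "payload": {
  "targets": [
    [0.0055,-0.0085,0,0,0,0.1,255],
    [0.006,-0.008,0,0,0,0.1,255],
    [0.007,-0.007,0,0,0,0.1,255],
    [0.0075,-0.0065,0,0,0,0.1,255],
    [0.0085,-0.0055,0,0,0,0.1,255]
  ]
}}

```text
time_s: 11.7
tcp_pos: [560.0, 1.3, 6.0]
ee_rot: [3.14, -0.001, -1.84]
contact_force: [-1.9, 0.2, 0.5]
finger_gap: -0.3
grip_force: 0.8
```

Request:
{"api": "send_rows", "payload": {
  "targets": [
    [0.009,-0.005,0,0,0,0.1,255],
    [0.009,-0.004,0,0,0,0.1,255],
    [0.005,-0.0015,0,0,0,0.05,255],
    [0.005,-0.0015,0,0,0,0.05,255],
    [0,0,0,0,0,0,255]
  ]
}}

```text
time_s: 12.32
tcp_pos: [588.4, -10.4, 6.0]
ee_rot: [3.141, -0.0, -1.543]
contact_force: [0.0, 0.6, -0.0]
finger_gap: -0.4
grip_force: 0.0
```

Request:
{"api": "send_rows", "payload": {
  "targets": [
    [0.003,-0.0005,0,0,0,0.03,255],
    [0.003,-0.0005,0,0,0,0.03,255],
    [0.002,-0.0005,0,0,0,0.03,255],
    [0.001,0,0,0,0,0.03,255],
    [0,0,0,0,0,0,255]
  ]
}}

```text
time_s: 12.95
tcp_pos: [597.6, -12.0, 6.3]
ee_rot: [-3.142, 0.0, -1.421]
contact_force: [-1.2, -0.8, -1.3]
finger_gap: -0.1
grip_force: 0.5
```

Request:
{"api": "send_rows", "payload": {
  "targets": [
    [0.001,0,0,0,0,0,255],
    [0.001,0,0,0,0,0,255],
    [0.001,0,0,0,0,0,255],
    [0.001,0,0,0,0,0,255],
    [0,0,0,0,0,0,255]
  ]
}}

```text
time_s: 13.58
tcp_pos: [598.8, -12.1, 6.0]
ee_rot: [3.136, 0.0, -1.421]
contact_force: [-13.7, 0.4, 6.7]
finger_gap: -0.0
grip_force: 6.6
```

The strap is at its stop, with about 14 N felt. I'll back off, raise, and move over the lever.

Request:
{"api": "send_rows", "payload": {
  "targets": [
    [-0.006,0.001,0,0,0,0,255],
    [-0.012,0.002,0,0,0,0,255],
    [-0.01,0,0.025,0,0,0,255],
    [0,0,0.04,0,0,0,255],
    [0,0,0.04,0,0,0,255]
  ]
}}

```text
time_s: 14.2
tcp_pos: [573.2, -8.7, 112.8]
ee_rot: [-3.14, 0.0, -1.42]
contact_force: [0.4, 1.0, -0.3]
finger_gap: 0.0
grip_force: 0.0
```

Request:
{"api": "send_rows", "payload": {
  "targets": [
    [0,0,0.04,0,0,0,255],
    [0.008,0.042,0,0,0,0,255],
    [0.008,0.042,0,0,0,0,255],
    [0.008,0.042,0,0,0,0,255],
    [0.008,0.04,0,0,0,0,255]
  ]
}}

```text
time_s: 14.82
tcp_pos: [605.4, 158.7, 151.7]
ee_rot: [-3.14, 0.001, -1.42]
contact_force: [0.1, -0.2, -0.0]
finger_gap: 0.3
grip_force: 0.0
```

```bash
python3 - <<'E'
from h import *
from plant import ctrl
import cv2
out=[]
for n,(u,v) in dict(side=(330,225),scene=(340,210)).items():
    d=ctrl.get_image(n); im=d["color"][:,:,::-1].copy()
    c=im[v-70:v+70,u-70:u+70].astype(float); c=(255*(c/255)**.6).astype(np.uint8)
    out.append(cv2.resize(c,(400,400),interpolation=cv2.INTER_CUBIC))
cv2.imwrite("pics/c5.png",np.hstack(out)); s=ctrl.get_state(); print(s["tcp_pos"],s["contact_force"],s["time_s"])
E
```

```text
[605.27556937 160.59289111 150.55713845] [ 0.30910554  0.05700197 -1.30259285] 14.925
```

View pics/c5.png

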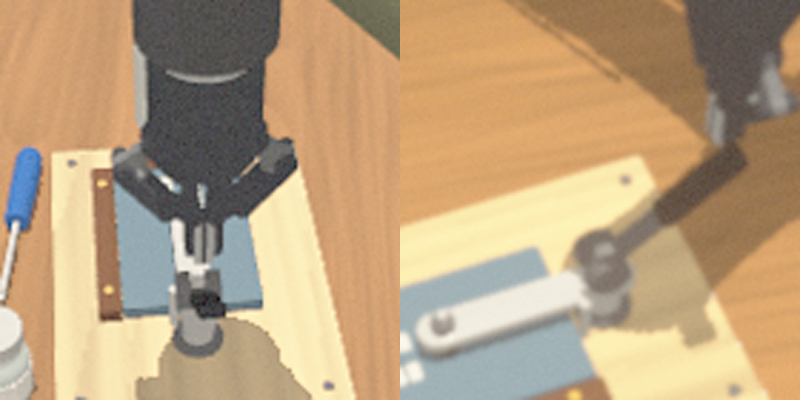

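The strap lies square across the panel, the lever is raised, and the finger is above the lever. Now I'll push the lever down.

Request:
{"api": "send_rows", "payload": {
  "targets": [
    [-0.003,-0.004,-0.01,0,0,0,255],
    [0,0,-0.01,0,0,0,255],
    [0,0,-0.006,0,0,0,255],
    [0,0,-0.006,0,0,0,255],
    [0,0,-0.006,0,0,0,255]
  ]
}}

```text
time_s: 15.55
tcp_pos: [602.6, 152.8, 113.0]
ee_rot: [-3.141, 0.0, -1.421]
contact_force: [-0.2, -0.4, -0.1]
finger_gap: -0.2
grip_force: 0.0
```

Request:
{"api": "send_rows", "payload": {
  "targets": [
    [0,0,-0.005,0,0,0,255],
    [0,0,-0.005,0,0,0,255],
    [0,0,-0.005,0,0,0,255],
    [0,0,-0.005,0,0,0,255],
    [0,0,-0.005,0,0,0,255]
  ]
}}

```text
time_s: 16.18
tcp_pos: [602.6, 153.1, 88.1]
ee_rot: [-3.141, 0.0, -1.421]
contact_force: [-0.2, 0.7, 2.2]
finger_gap: 0.0
grip_force: 0.9
```

Request:
{"api": "send_rows", "payload": {
  "targets": [
    [0,0,-0.005,0,0,0,255],
    [0,0,-0.005,0,0,0,255],
    [0,0,-0.005,0,0,0,255],
    [0,0,-0.005,0,0,0,255],
    [0,0,-0.005,0,0,0,255]
  ]
}}

```text
time_s: 16.8
tcp_pos: [602.5, 153.1, 63.0]
ee_rot: [-3.141, 0.0, -1.421]
contact_force: [-0.5, 1.9, 3.2]
finger_gap: 0.2
grip_force: 1.2
```

Request:
{"api": "send_rows", "payload": {
  "targets": [
    [0,0,-0.004,0,0,0,255],
    [0,0,-0.004,0,0,0,255],
    [0,0,-0.003,0,0,0,255],
    [0,0,-0.002,0,0,0,255],
    [0,0,0,0,0,0,255]
  ]
}}

```text
time_s: 17.42
tcp_pos: [602.3, 152.9, 49.9]
ee_rot: [3.141, -0.0, -1.421]
contact_force: [0.4, 0.9, 0.7]
finger_gap: 0.1
grip_force: 0.5
```

Request:
{"api": "send_rows", "payload": {
  "targets": [
    [0,0,-0.001,0,0,0,255],
    [0,0,-0.001,0,0,0,255],
    [0,0,-0.001,0,0,0,255],
    [0,0,-0.001,0,0,0,255],
    [0,0,0,0,0,0,255]
  ]
}}

```text
time_s: 18.05
tcp_pos: [602.5, 153.0, 46.1]
ee_rot: [3.141, -0.0, -1.421]
contact_force: [-0.8, 0.7, 2.6]
finger_gap: -0.0
grip_force: 1.1
```

Request:
{"api": "send_rows", "payload": {
  "targets": [
    [0,0,-0.001,0,0,0,255],
    [0,0,-0.001,0,0,0,255],
    [0,0,-0.001,0,0,0,255],
    [0,0,-0.001,0,0,0,255],
    [0,0,0,0,0,0,255]
  ]
}}

```text
time_s: 18.68
tcp_pos: [603.2, 153.2, 45.7]
ee_rot: [-3.139, -0.0, -1.42]
contact_force: [-7.2, 2.3, 14.9]
finger_gap: 0.3
grip_force: 7.8
```

The lever is on its hard stop: 15 N at TCP z ≈ 46, as predicted. I'll retract and check.

Request:
{"api": "send_rows", "payload": {
  "targets": [
    [0,0,0.01,0,0,0,255],
    [0,0,0.03,0,0,0,255],
    [0,0,0.03,0,0,0,255],
    [-0.02,0,0.04,0,0,0,255],
    [-0.02,0,0.04,0,0,0,255]
  ]
}}

```text
time_s: 19.3
tcp_pos: [561.7, 152.4, 192.4]
ee_rot: [3.14, -0.001, -1.422]
contact_force: [0.5, 0.4, 0.4]
finger_gap: 0.1
grip_force: 0.0
```

Request:
{"api": "send_rows", "payload": {
  "targets": [
    [-0.03,0.02,0.02,0,0,0,255],
    [-0.03,0.02,0,0,0,0,255],
    [0,0,0,0,0,0,255],
    [0,0,0,0,0,0,255],
    [0,0,0,0,0,0,255]
  ]
}}

```text
time_s: 19.92
tcp_pos: [502.8, 192.4, 211.6]
ee_rot: [3.14, -0.001, -1.422]
contact_force: [-0.1, 0.7, 0.5]
finger_gap: -0.3
grip_force: 0.0
```

```bash
python3 - <<'E'
from h import *
from plant import ctrl
import cv2
out=[]
for n,(u,v) in dict(side=(320,235),scene=(330,230)).items():
    d=ctrl.get_image(n); im=d["color"][:,:,::-1].copy()
    c=im[v-75:v+75,u-75:u+75].astype(float); c=(255*(c/255)**.7).astype(np.uint8)
    out.append(cv2.resize(c,(400,400),interpolation=cv2.INTER_CUBIC))
cv2.imwrite("pics/c6.png",np.hstack(out)); s=ctrl.get_state(); print(s["tcp_pos"],s["contact_force"],s["time_s"])
tip=[612.5-.146*125,86+.989*125,75]
print("level lever tip in crops",(proj("side",tip)-[245,160])*400/150,(proj("scene",tip)-[255,155])*400/150+[400,0])
E
```

```text
[502.84396463 192.4833916  211.75341331] [-0.02866043  0.03710144  0.46843873] 20.025
level lever tip in crops [239.11306421 371.81588431] [784.57522488 153.20686368]
```

View pics/c6.png

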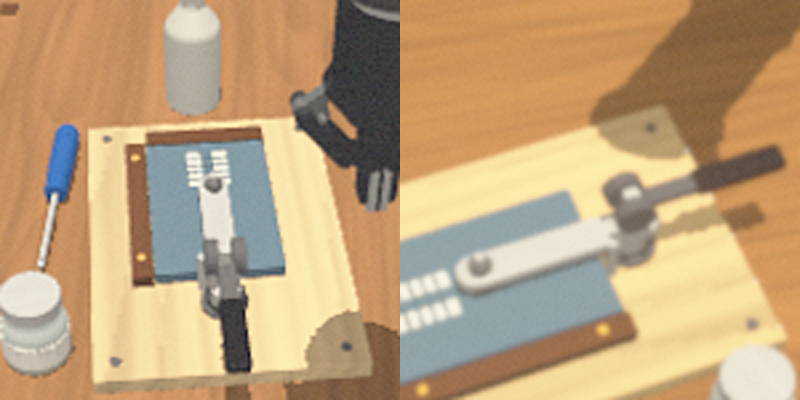

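The strap is square across the panel. The lever tip is at (237,370) and (783,158) in the crops, matching the predicted level position (239,372) and (785,153). The panel is still in its corner and the jar, glue and screwdriver are in place, so I'm handing in.

```bash
python3 -c "
from plant import ctrl
print(ctrl.hand_in())"
```

```text
the job is handed in; nothing more can be done
None
```

I swung the strap to its stop across the panel, then pushed the cam lever down to its hard stop, and handed the job in after about 20 s; the hand-in gave no verdict. The last pictures show the lever level, the panel still in its corner, and the jar, glue bottle and screwdriver in place. The plane was outside that view, but the arm never went near it.

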